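# Square up the cartridges and draw out the reader arm

### The arm

A 7-joint arm with a two-finger parallel gripper is mounted at the origin on the work surface. World frame = base frame: x ahead of the robot, y to its left, z up, the work surface at z = 0. Lengths are in mm, angles in rad, forces in N, time in s.
With the tool pointing down it reaches from about 400 to 875 mm from the base axis. Payload 4.4 kg.
Tool frame: the origin (TCP) lies midway between the tips of the shut fingers; the grasp point (between the pads) lies ctrl.grip_depth behind it (ctrl.grip_depth is the distance from the TCP to the grasp point, in mm); z points along the fingers, y is the line along which they close (so a half turn about z gives the same grasp; the last joint's range is limited). The gripper opens to 85 mm and grips with 20 to 120 N. Pads are 22 mm wide; open, the fingers measure 114 mm over their backs; the gripper's body (76 mm by 85 mm) begins 54 mm behind the grasp point. The pads swing forward as they close: fully open they stand 13 mm farther back than shut.
Start: joints at [-1.315, 0.628, 0.038, 1.517, -0.027, 0.996, -0.02], TCP at [205.555, 616.656, 231.313] pointing down, gripper open.
Joint ranges: [-3.06, 3.06], [-0.37, 2.12], [-1.25, 1.32], [0.18, 2.47], [-1.1, 4.24], [0.23, 1.98], [-2.94, 2.94]. Speed limits (rad/s): [2.57, 2.57, 3.14, 3.14, 3.14, 3.14, 3.14].

### API

Orientations are given as [roll, pitch, yaw] about the fixed x, y, z axes, in that order (R = Rz(yaw) Ry(pitch) Rx(roll)).
In Python, from cell import ctrl gives the robot as it stands.
- The arm moves only by the tool carry_out, never from a script. Its argument "deltas" is one flat list of numbers, 7 for each row, row after row: the turn, a rotation vector about the tool's x, y, z in degrees, then the shift along the tool's x, y, z in m, then the closure, from -1 (fully open) to 1 (shut). In form: [wx, wy, wz, dx, dy, dz, claw, wx, wy, wz, dx, dy, dz, claw, ...]. A call has 1 to 12 rows; each row shifts and turns the commanded pose from where the row before left it, along the tool's axes as they then stand; what a row does not reach is not made up. A row lasts 1/8 s, in which the tool goes at most 62.5 mm and 10.7 degrees, less where a joint would pass 70% of its speed; a pose out of reach is approached as far as the arm can. A call with a gripper value outside its range is refused whole. The fingers move at their own pace and stop on an object; the grip force is fixed at half the most. Time passes only in rows, so rows that do not move let the fingers close. It gives the time, the measured TCP pose, the force, the opening and the grip force at its end, in the units of the state.
- ctrl.read_state(): the state, without advancing time (a new reading comes with each control period).
- ctrl.get_image(name): name is "scene" or "top"; returns the picture (420x560x3 uint8, red, green, blue); there is no depth.
- ctrl.calibration(name): a dict with "mtx" (3x3 intrinsics, pixels), "R" (3x3) and "t" (3): a world point X has camera coordinates R X + t. Camera axes: x right, y down, z forward; pixel columns grow to the right and rows downward; lengths in mm; the calibration is good to about 2 mm. A picture is of the moment at which its call begins. calibration takes no time and is no camera call.
- ctrl.finish_job(): hands the job in; it is judged then, once.
The state is a dict: "clock": time; "qpos": joint angles; "qd": joint speeds; "tau": joint torques, N m; "eef_pos": TCP position; "tool_rot": TCP orientation; "force": force on the tool from outside, world axes, zero at the start; "torque": the same for the moment, N m; "width": finger opening in mm; "gripper_force": force on a finger pad.
Only numpy, scipy, OpenCV 4.12 (cv2) and the standard library are available. Lean on these libraries where they do the work, as an engineer would, in place of code of your own. Each camera call takes 0.05 s, during which the arm holds its last target. There are 200 camera calls.

### The job

Push the three test cartridges back until each stands upright, flush and square against the fence, in one straight row. Then squeeze the spring lock button on the reader arm's head to release it, draw the arm out until its pointer is level with the upright marker fin on the scale, and hold it there: finish while still gripping the head with the button squeezed in. Do not disturb the bottle, the tube rack or the carton.

Things in the scene. Friction and masses are not known exactly. Their poses are not given: they have to be found in the camera images.
- station: Fixed aluminium plate, 266 x 430 mm, 6 mm thick, on the bench. Origin on its underside; own x away from the robot, y along the fence (the way the arm extends), z up. Spans x -113 to 153, y -240 to 190 mm. Carries the fence and, behind it and parallel, a telescoping arm with a black head. A white scale strip with plain ticks lies on the plate beyond the arm.
- fence (a point): Middle of the foot of the steel fence's near face, against which the cartridges go, at plate-top height (6 mm above the bench). Axes as the station's: x into the fence. The fence is 260 mm long, 30 mm high above the plate, 8 mm thick.
- tube_mouth (a point): Centre of the mouth of the fixed outer tube, 55 mm above the bench; axes as the station's. From here the 30 mm square tube runs 170 mm to -y (collar at the mouth 36 mm square), and the inner tube slides out to +y.
- cartridge0: Loose white cartridge 0 (0, 1, 2 from -y to +y, about 75 mm apart), 50-100 g: box foot 44 (x) x 36 (y) x 26 mm high, grey round chamber on top, 54 mm high in all. Origin at the centre of its underside, z up. Origin starts 45-75 mm before the fence face, turned up to 0.3 rad. Pushed low on its -x face towards the fence it slides without tipping and squares itself there.
- cartridge1: Loose white cartridge 1 (0, 1, 2 from -y to +y, about 75 mm apart), 50-100 g: box foot 44 (x) x 36 (y) x 26 mm high, grey round chamber on top, 54 mm high in all. Origin at the centre of its underside, z up. Origin starts 45-75 mm before the fence face, turned up to 0.3 rad. Pushed low on its -x face towards the fence it slides without tipping and squares itself there.
- cartridge2: Loose white cartridge 2 (0, 1, 2 from -y to +y, about 75 mm apart), 50-100 g: box foot 44 (x) x 36 (y) x 26 mm high, grey round chamber on top, 54 mm high in all. Origin at the centre of its underside, z up. Origin starts 45-75 mm before the fence face, turned up to 0.3 rad. Pushed low on its -x face towards the fence it slides without tipping and squares itself there.
- back0 (a point): Middle of the +x face of cartridge 0 (22 mm ahead of its origin, 6 mm up); this face goes flush against the fence. Axes as the cartridge's.
- back1 (a point): Middle of the +x face of cartridge 1 (22 mm ahead of its origin, 6 mm up); this face goes flush against the fence. Axes as the cartridge's.
- back2 (a point): Middle of the +x face of cartridge 2 (22 mm ahead of its origin, 6 mm up); this face goes flush against the fence. Axes as the cartridge's.
- head_grip (a point): Where to grip the arm's black head from above, fingers closing along the station's x (axes as the station's). 60 mm above the bench, midway in y, and in x midway between the head's near face and the squeezed-in button. Width over head and button 42 mm, squeezed 37 mm; head top 77, underside 33 mm above the bench, 40 mm long in y. A reader box adjoins it from 22 to 50 mm further in +y, no higher.
- button_face (a point): Centre of the outer face of the lock button: a 26 mm square steel cap standing 8 mm proud of the head's far (+x) face, 57 mm above the bench. Axes as the station's. It rides on the head and is squeezed in towards -x.
- lock (a joint): Travel of the lock button, m: 0 out (a tooth locks the arm, with about 1 mm of play), 0.005 fully squeezed in. Spring 8 N at first, 12 N fully in. From 0.003 on the arm is free; let out, the tooth catches again in notches every 10 mm.
- boom (a joint): Extension of the telescoping arm, m, along the station's +y: 0 fully in, 0.14 fully out; starts at 0. Released, it slides against about 1.5 N of friction and some damping, no return spring.
- pointer (a point): Tip of the thin steel pointer (3 mm) that sticks out from under the head to +x over the plate, 26 mm above the bench, level in y with head_grip. Moves with the head. Axes as the station's.
- mark_line (a point): The mark: near top edge, in mid-thickness, of a fixed upright steel fin 24 (x) x 3 (y) x 18 mm high on the scale strip; axes as the station's. The arm is at the mark when the pointer has the same y as this point in the station's frame. It lies 70 to 130 mm to the pointer's +y; the pointer passes it 2 mm clear.
- bottle: Bystander: brown bottle, 60 mm in diameter, 150 mm high, on the bench beyond the station's +y end. Origin at the centre of its underside.
- tube_rack: Bystander: white rack with capped tubes, 70 x 160 mm, 92 mm high, on the bench beyond the station's -y end. Origin at the centre of its underside.
- carton: Bystander: cardboard carton 60 x 80 x 45 mm high, on the bench beyond the station's +y end, nearer the robot than the bottle. Origin at the centre of its underside.
Not all that is in view belongs to the job. What is shaped like the cartridge0 but red is not meant.

How it is judged (in metres and radians):
On the way, in this order (a step that is already met when the one before it is completed fails the run):
1. the three cartridges stand flush and square against the fence, the arm still where it was (x of back0 in the frame of fence between -0.004 and 0.004 m and angle between the x axis of each of cartridge0, cartridge1, cartridge2 and the x axis of fence, either way round below 0.09 rad and angle between each of cartridge0, cartridge1, cartridge2's own z axis and vertical below 0.1 rad and x of back1 in the frame of fence between -0.004 and 0.004 m and x of back2 in the frame of fence between -0.004 and 0.004 m and distance of pointer from where it was at the start of the episode below 0.01 m), for 0.2 s.
2. the lock button is squeezed in before the arm is drawn out (value of joint lock above 0.003 m and distance of pointer from where it was at the start of the episode below 0.015 m), for 0.05 s.
At the end, for the whole second after the job is handed in: For a second after the end: fingers grip the head (over 5 N), button in by more than 3 mm, arm at rest, pointer within 4 mm of the fin along the scale; each cartridge upright, back face within 4 mm of the fence and square within 0.09 rad (x of back0 in the frame of fence between -0.004 and 0.004 m and angle between the x axis of each of cartridge0, cartridge1, cartridge2 and the x axis of fence, either way round below 0.09 rad and angle between each of cartridge0, cartridge1, cartridge2's own z axis and vertical below 0.1 rad and x of back1 in the frame of fence between -0.004 and 0.004 m and x of back2 in the frame of fence between -0.004 and 0.004 m and y of pointer in the frame of mark_line between -0.004 and 0.004 m and value of joint lock above 0.003 m and contact force between the fingers and boom above 5 N and velocity of joint boom between -0.01 and 0.01 m/s); the arm keeps its last pose, push and grip.
It fails at once if the brown bottle is moved by more than 20 mm or tipped (distance of bottle from where it was at the start of the episode above 0.02 m or angle between bottle's own z axis and vertical above 0.2 rad).
It fails at once if the tube rack is moved by more than 20 mm or tipped (distance of tube_rack from where it was at the start of the episode above 0.02 m or angle between tube_rack's own z axis and vertical above 0.2 rad).
It fails at once if the carton is moved by more than 20 mm or tipped (distance of carton from where it was at the start of the episode above 0.02 m or angle between carton's own z axis and vertical above 0.2 rad).
It also fails if it takes over 72 s, if anything falls off the work surface, if the arm or the gripper's body presses on something with over 40 N, if the wrist force passes 120 N, or if a joint passes its speed limit or range.

## Working session

There is one attempt and no reset: what is moved stays moved. The work goes in short steps, Python scripts to look and compute and a tool call to move; the robot and the scene stay as the last step left them, time stands still between calls to the robot, and variables do not carry over. Pictures are saved under pics/ and viewed, at most 10 in all, crops included, and the job is handed in when it is done.

Besides the shell and the picture viewer there is one more tool, called after "Call:" as name(argument=value, ...) on one line, values as JSON. carry_out: Moves the arm, as the interface text tells. Its arguments: {"type":"object","properties":{"deltas":{"type":"array"}},"required":["deltas"]}

```bash
mkdir -p pics; python3 - <<'E'
from cell import ctrl
import cv2,numpy as np
for n in("scene","top"):
    im=ctrl.get_image(n); cv2.imwrite(f"pics/{n}0.png",im[:,:,::-1]); np.save(f"{n}0.npy",im)
    c=ctrl.calibration(n); print(n,{k:np.round(v,3).tolist() for k,v in c.items()})
print(ctrl.read_state(),ctrl.grip_depth)
E
```

```text
scene {'mtx': [[499.86, 0.0, 289.397], [0.0, 499.86, 206.137], [0.0, 0.0, 1.0]], 'R': [[0.67, 0.742, 0.009], [0.634, -0.567, -0.526], [-0.385, 0.358, -0.85]], 't': [-347.799, -297.727, 1391.02]}
top {'mtx': [[385.807, 0.0, 280.997], [0.0, 385.807, 207.486], [0.0, 0.0, 1.0]], 'R': [[0.03, -0.999, -0.015], [-0.995, -0.028, -0.094], [0.094, 0.017, -0.995]], 't': [-14.79, 532.416, 882.518]}
{'clock': 0.1, 'qpos': array([-1.31476689,  0.62927968,  0.03845691,  1.51826754, -0.02697264,
        0.99630822, -0.01999221]), 'qd': array([-0.00083201, -0.0034158 ,  0.00127009, -0.00232112, -0.00055426,
        0.00072854,  0.00114672]), 'tau': array([ 3.39691032e-03, -5.64528859e+01,  1.23030715e+00, -1.93968344e+01,
        1.12390390e-02,  5.47777585e-03,  2.43789697e-05]), 'eef_pos': array([205.40344137, 616.09631201, 230.46455217]), 'tool_rot': array([-3.13984885e+00,  4.92007014e-05,  2.81977612e+00]), 'force': array([-0.61425712, -0.11673333, -0.23655233]), 'torque': array([-0.0246494 ,  0.0473685 ,  0.00875391]), 'gripper_force': 0.0, 'width': 85.81213585050384} 18.700000000000003
```

View pics/scene0.png

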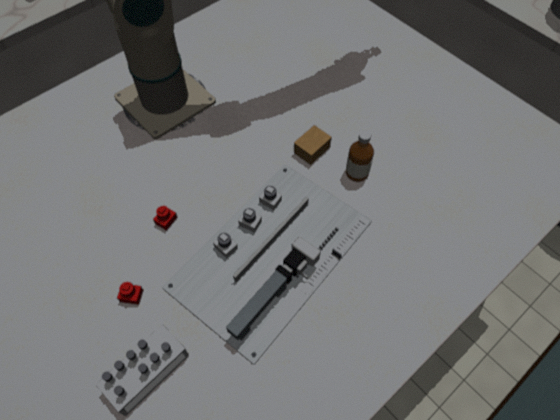

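View pics/top0.png

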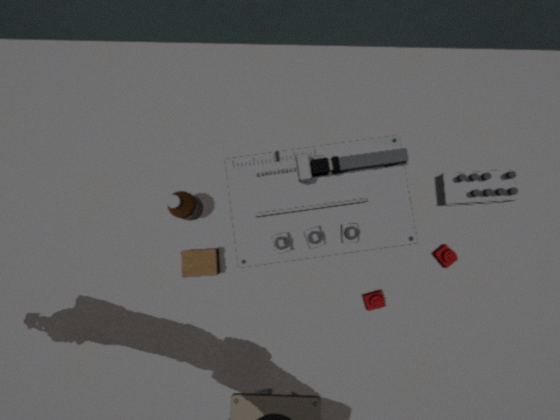

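The scene view shows the station: white cartridges at about (225,242), (250,217) and (270,195), the head at (293,260), the fin at (337,254). In the top view the cartridges are at (351,233), (315,237) and (282,242), the head at (319,167), the fin at (277,156). The red lookalikes are at top (374,300) and (445,256).

```bash
python3 - <<'E'
import cv2,numpy as np
t=np.load("top0.npy");s=np.load("scene0.npy")
f=lambda a:cv2.cvtColor(np.clip(a.astype(float)*1.5,0,255).astype(np.uint8),cv2.COLOR_RGB2BGR)
# top crop x220-420,y130-270 x4
cv2.imwrite("pics/topc.png",cv2.resize(f(t[130:272,220:420]),None,fx=4,fy=4,interpolation=cv2.INTER_CUBIC))
cv2.imwrite("pics/scenec.png",cv2.resize(f(s[160:310,200:390]),None,fx=4,fy=4,interpolation=cv2.INTER_CUBIC))
E
```

```text
(no output)
```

View pics/topc.png

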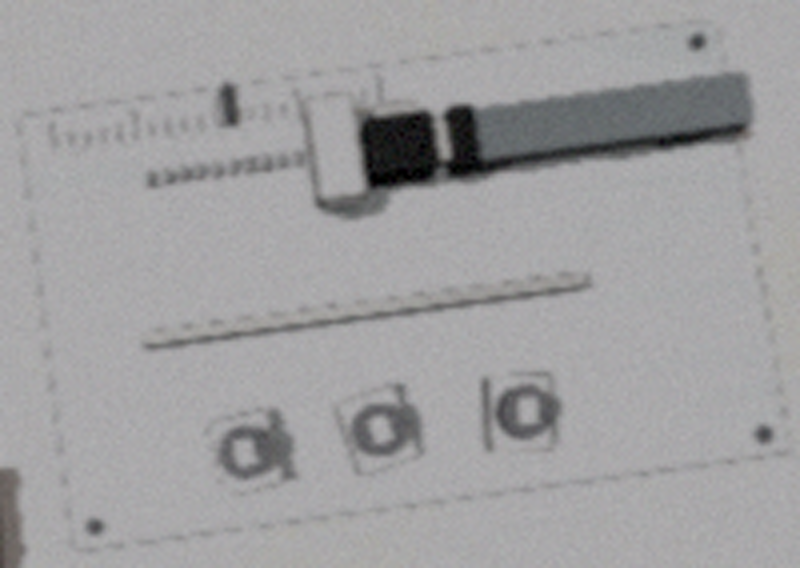

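View pics/scenec.png

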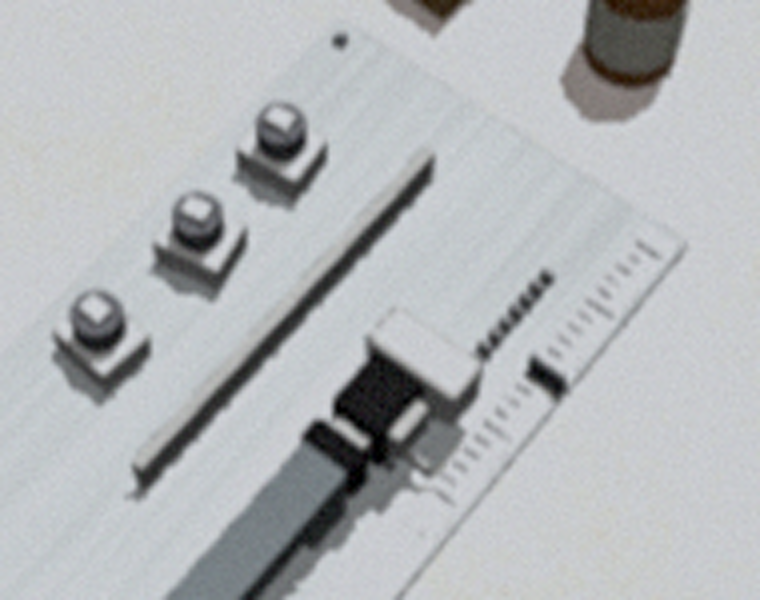

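Both crops confirm the targets (white feet, grey chambers). Top crop: plate corners (75,548), (788,452), (20,118), (722,22); fence top from (145,342) to (590,280); head (361–437, 110–188); fin (228,105); chambers (527,410), (381,428), (244,449). The scene crop shows the same objects; its fin is at (547,377). Casting rays.

```bash
cat > h.py <<'E'
import numpy as np,cv2
from cell import ctrl
C={n:ctrl.calibration(n) for n in("top","scene")}
OFF={"top":(220,130),"scene":(200,160)}
def cray(n,u,v):
    c=C[n];R=np.array(c["R"]);o=-R.T@np.array(c["t"])
    return o,R.T@np.linalg.solve(np.array(c["mtx"]),[u,v,1.])
def pt(n,u,v,z):
    o,d=cray(n,u,v);return (o+d*(z-o[2])/d[2])
def cp(n,u,v,z):  # x4 crop pixel
    return pt(n,(u+.5)/4-.5+OFF[n][0],(v+.5)/4-.5+OFF[n][1],z)
E
python3 - <<'E'
from h import *
np.set_printoptions(precision=1,suppress=True)
pr=lambda l,n,u,v,z:print(l,n,cp(n,u,v,z)[:2])
for l,u,v in(("nl",75,548),("nr",788,452),("fl",20,118),("fr",722,22)): pr(l,"top",u,v,6)
pr("fl","scene",685,246,6)
for l,u,v in(("fenceL",145,336),("fenceR",590,275)): pr(l,"top",u,v,36)
pr("fenceL near?","top",146,348,6); pr("fenceR near","top",590,286,6)
for l,u,v in(("fL",425,150),("fR",137,466)): pr(l,"scene",u,v,36)
for l,u,v in(("c0",527,410),("c1",381,428),("c2",244,449)): pr(l,"top",u,v,60)
for l,u,v in(("c0",98,306),("c1",199,208),("c2",282,119)): pr(l,"scene",u,v,60)
for l,u,v in(("hnl",371,188),("hnr",437,180),("hfl",361,117),("hfr",430,110)): pr(l,"top",u,v,77)
for l,u,v in(("fin near top",230,124),("fin far top",226,86)): pr(l,"top",u,v,24)
for l,u,v in(("fin near top",537,360),("fin far top",557,384)): pr(l,"scene",u,v,24)
pr("head hl corner","scene",415,385,77);pr("head nl","scene",362,355,77);pr("head nr","scene",337,405,77)
for l,u,v in(("ptr tip",432,466),): pr(l,"scene",u,v,26)
E
```

```text
nl top [390.8  97.8]
nr top [ 459.9 -322.8]
fl top [648.9 141.7]
fr top [ 719.5 -283.8]
fl scene [653.8 138. ]
fenceL top [515.6  58.3]
fenceR top [ 558.5 -198.9]
fenceL near? top [510.7  59.9]
fenceR near top [ 555.6 -205.1]
fL scene [515.2  55.4]
fR scene [ 559.6 -197.9]
c0 top [ 478.3 -159.4]
c1 top [465.9 -77.9]
c2 top [451.9  -1.5]
c0 scene [ 480.7 -159.4]
c1 scene [469.2 -77.9]
c2 scene [454.8  -3.3]
hnl top [598.8 -68.3]
hnr top [ 604.3 -104.9]
hfl top [639.  -61.8]
hfr top [ 644.  -100.3]
fin near top top [644.6  13.2]
fin far top top [667.6  16.2]
fin near top scene [654.2  12.1]
fin far top scene [672.3   9.9]
head hl corner scene [637.7 -68.5]
head nl scene [605.9 -77.5]
head nr scene [ 618.9 -106.9]
ptr tip scene [662.4 -76.6]
```

Call:
carry_out(deltas=[0,0,-9.3,0,0,0,1,0,0,-9.3,0,0,0,1,0,0,-9.3,0,0,0,1,0,0,0,-0.03,0,0,1,0,0,0,-0.05,0,0,1,0,0,0,-0.04,-0.03,0,1,0,0,0,-0.02,-0.05,0,1,0,0,0,0,-0.05,0,1,0,0,0,0,-0.05,0,1,0,0,0,0,0,0,1])

```text
clock: 1.35
eef_pos: [375.2, 456.9, 231.1]
tool_rot: [-3.137, -0.001, -2.983]
force: [0.5, 1.1, 0.4]
width: 0.2
gripper_force: 0.0
```

```bash
cat >> h.py <<'E'
from scipy.spatial.transform import Rotation as Ro
A=.166;ux=np.array([np.cos(A),np.sin(A),0]);uy=np.array([-np.sin(A),np.cos(A),0])
np.set_printoptions(precision=3,suppress=True)
def st():
    s=ctrl.read_state();p=s["eef_pos"];R=Ro.from_euler("xyz",s["tool_rot"]).as_matrix()
    print("t",s["clock"],"d,s,z",p@ux,p@uy,p[2],"q",s["qpos"],"F",s["force"]@ux,s["force"]@uy,s["force"][2],"w",s["width"],s["gripper_force"])
    print("tool x,y,z in (ux,uy,z):",R.T@ux,R.T@uy,R[2])
    return s,R
E
python3 -c "from h import *;st()"
```

```text
t 1.35 d,s,z 445.5327325871948 388.62300602059094 231.07494781255755 q [-0.869  0.545 -0.099  1.683  0.068  0.92   0.735] F 0.687039954525495 0.9686353049291287 0.38092766759713936 w 0.2485284115678698 0.0
tool x,y,z in (ux,uy,z): [-1.     0.007 -0.001] [ 0.007  1.    -0.004] [ 0.001 -0.004 -1.   ]
```

Call:
carry_out(deltas=[0,0,-0.4,0,-0.03,0,1,0,0,0,0,-0.05,0,1,0,0,0,0,-0.05,0,1,0,0,0,0,-0.05,0,1,0,0,0,0,-0.05,0,1,0,0,0,0,-0.05,0,1,0,0,0,0,-0.05,0,1,0,0,0,0.01,-0.05,0,1,0,0,0,0.02,-0.05,0,1,0,0,0,0.02,-0.036,0,1,0,0,0,0.002,0,0.03,1,0,0,0,0,0,0,1])

```text
clock: 2.85
eef_pos: [400.7, -5.6, 200.3]
tool_rot: [3.141, -0.003, -2.969]
force: [-0.3, -0.2, 0.6]
width: 0.4
gripper_force: 0.0
```

```bash
python3 -c "from h import *;st()"
```

```text
t 2.85 d,s,z 394.24345535415216 -71.72567504213512 200.26711522977126 q [-0.015  0.335 -0.052  2.201  0.029  0.611  1.655] F -0.33551993459162505 -0.1328556987004567 0.6017380760350988 w 0.4083200847305639 0.0
tool x,y,z in (ux,uy,z): [-1.    -0.006 -0.003] [-0.006  1.     0.001] [ 0.003  0.001 -1.   ]
```

Call:
carry_out(deltas=[0,0,0,0,-0.005,0.04,1,0,0,0,0,0,0.05,1,0,0,0,0,0,0.04,1,0,0,0,0,0,0.03,1,0,0,0,0,0,0.02,1,0,0,0,0,0,0.006,1,0,0,0,0,0,0,1,0,0,0,0,0,0,1])

```text
clock: 3.85
eef_pos: [399.7, -14.3, 36.4]
tool_rot: [-3.133, -0.014, -2.968]
force: [-0.3, 0.1, -0.3]
width: 0.2
gripper_force: 0.0
```

```bash
python3 - <<'E'
from h import *
st()
t=ctrl.get_image("top")
cv2.imwrite("pics/top1.png",cv2.resize(np.clip(t[130:272,220:420,::-1]*1.5,0,255).astype(np.uint8),None,fx=4,fy=4,interpolation=cv2.INTER_CUBIC))
E
```

```text
t 3.85 d,s,z 391.8894085023426 -80.1593982096481 36.39917746446389 q [ 0.15   0.706 -0.281  2.324  0.93   0.239  0.761] F -0.22947082066478933 0.17672110812792693 -0.28845078909770805 w 0.18354209429498117 0.0
tool x,y,z in (ux,uy,z): [-1.    -0.008 -0.013] [-0.008  1.    -0.009] [ 0.014 -0.009 -1.   ]
```

View pics/top1.png

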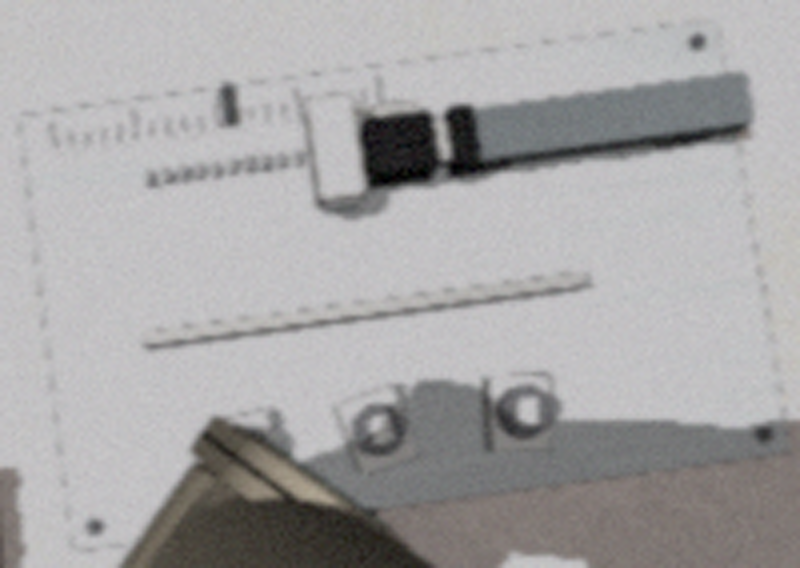

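The arm met its joint-6 limit at z≈36 (near minimum reach). The cartridges are unmoved: c1 (379,428), c0 (525,410), c2 partly behind the gripper. I'll tilt slightly and go in a bit farther out.

Call:
carry_out(deltas=[0,0,0.4,-0.009,0.003,-0.005,1,0,5,0,0,0,0,1,0,0,0,0,0,0.008,1,0,0,0,0.001,0,0.01,1,0,0,0,0.001,0,0.008,1,0,0,0,0,0,0,1,0,0,0,0,0,0,1])

```text
clock: 4.78
eef_pos: [402.4, -11.0, 15.2]
tool_rot: [-3.133, -0.102, -2.975]
force: [0.4, 0.8, -0.4]
width: 0.3
gripper_force: 0.0
```

```bash
python3 -c "from h import *;st()"
```

```text
t 4.775 d,s,z 395.0263942312216 -77.34717540505659 15.182877240169233 q [ 0.205  0.786 -0.39   2.24   0.858  0.386  0.812] F 0.5238146294152667 0.7447631371400698 -0.3693118271067806 w 0.29789078666514274 0.0
tool x,y,z in (ux,uy,z): [-0.995 -0.001 -0.102] [-0.     1.    -0.009] [ 0.102 -0.009 -0.995]
```

Call:
carry_out(deltas=[0,0,0,-0.006,0,-0.0006,1,0,0,0,-0.006,0,-0.0006,1,0,-1,0,-0.006,0,-0.0006,1,0,-1,0,-0.006,0,-0.0005,1,0,-1,0,-0.006,0,-0.0004,1,0,-1,0,-0.006,0,-0.0002,1,0,-1,0,-0.006,0,0,1,0,0,0,-0.006,0,0,1,0,0,0,-0.004,0,0,1,0,0,0,0,0,0,1])

```text
clock: 6.02
eef_pos: [454.7, -2.3, 14.6]
tool_rot: [-3.134, -0.014, -2.976]
force: [0.4, -0.1, 0.3]
width: -0.1
gripper_force: 0.0
```

```bash
python3 -c "from h import *;st()"
```

```text
t 6.025 d,s,z 448.03752279765587 -77.41236032927527 14.643518772939304 q [ 0.184  0.788 -0.367  2.183  0.899  0.343  0.783] F 0.36944037436630434 -0.15336124220577962 0.3372178158293846 w -0.09416695125136595 0.0
tool x,y,z in (ux,uy,z): [-1.    -0.    -0.014] [ 0.     1.    -0.008] [ 0.014 -0.008 -1.   ]
```

Call:
carry_out(deltas=[0,0,0,-0.003,0,0,1,0,0,0,-0.003,0,0,1,0,0,0,-0.002,0,0,1,0,0,0,-0.001,0,0,1,0,0,0,0,0,0,1])

```text
clock: 6.65
eef_pos: [463.0, -1.0, 14.5]
tool_rot: [-3.133, -0.015, -2.975]
force: [-0.0, -0.4, 0.7]
width: -0.2
gripper_force: 0.1
```

```bash
python3 -c "from h import *;st()"
```

```text
t 6.65 d,s,z 456.46980027622874 -77.49903262970408 14.537814920178121 q [ 0.193  0.795 -0.385  2.16   0.884  0.367  0.8  ] F -0.06637833252653234 -0.39253953364393446 0.6565490848334804 w -0.16010778156465472 0.08049686592130456
tool x,y,z in (ux,uy,z): [-1.    -0.    -0.015] [-0.     1.    -0.008] [ 0.015 -0.008 -1.   ]
```

Call:
carry_out(deltas=[0,0,0,-0.001,0,0,1,0,0,0,-0.001,0,0,1,0,0,0,-0.001,0,0,1,0,0,0,0,0,0,1])

```text
clock: 7.15
eef_pos: [464.4, -0.9, 14.4]
tool_rot: [-3.133, -0.017, -2.975]
force: [-5.1, -0.6, 3.3]
width: 0.0
gripper_force: 2.6
```

```bash
python3 -c "from h import *;st()"
```

```text
t 7.15 d,s,z 457.8964981066871 -77.59984167122201 14.39114322843621 q [ 0.196  0.798 -0.39   2.154  0.878  0.375  0.806] F -5.151544130952387 0.2938061441195262 3.3475949369283096 w 0.01956698753317817 2.5680700689554214
tool x,y,z in (ux,uy,z): [-1.    -0.    -0.017] [-0.     1.    -0.009] [ 0.017 -0.009 -1.   ]
```

Call:
carry_out(deltas=[0,0,0,-0.0015,0,0,1,0,0,0,0,0,0,1,0,0,0,0,0,0,1,0,0,0,0.01,0,0,1,0,0,0,0.02,0,0,1,0,0,0,0.02,0,0,1,0,0,0,0.009,-0.01,0,1,0,0,0,0,-0.03,0,1,0,0,0,0,-0.036,0,1,0,0,0,0,0,0,1,0,0,0,0,0,0,1])

```text
clock: 8.52
eef_pos: [422.4, -84.4, 16.1]
tool_rot: [-3.134, -0.013, -2.975]
force: [0.2, 0.3, -0.1]
width: -0.2
gripper_force: 0.0
```

```bash
python3 -c "from h import *;st()"
```

```text
t 8.525 d,s,z 402.6231848306648 -153.01923412616364 16.08118849147655 q [ 0.382  0.777 -0.38   2.248  1.044  0.319  0.818] F 0.26944200641084354 0.2927760274000945 -0.07431200278158342 w -0.2136890012031702 0.0
tool x,y,z in (ux,uy,z): [-1.    -0.    -0.013] [-0.     1.    -0.008] [ 0.013 -0.008 -1.   ]
```

Now push c1 to d≈459 (commanded), then check force.

Call:
carry_out(deltas=[0,0,0,-0.006,-0.001,0.001,1,0,0,0,-0.006,0,0,1,0,0,0,-0.006,0,0,1,0,0,0,-0.006,0,0,1,0,0,0,-0.006,0,0,1,0,0,0,-0.006,0,0,1,0,0,0,-0.006,0,0,1,0,0,0,-0.005,0,0,1,0,0,0,-0.004,0,0,1,0,0,0,-0.003,0,0,1,0,0,0,-0.002,0,0,1,0,0,0,0,0,0,1])

```text
clock: 10.02
eef_pos: [476.8, -76.9, 14.1]
tool_rot: [-3.133, -0.016, -2.975]
force: [-1.7, -0.9, -0.0]
width: -0.3
gripper_force: 0.5
```

```bash
python3 -c "from h import *;st()"
```

```text
t 10.025 d,s,z 457.4960178276909 -154.5910488056212 14.106828691641741 q [ 0.414  0.825 -0.484  2.106  0.93   0.456  0.926] F -1.8210410595572692 -0.5791905368688466 -0.03119161257488462 w -0.29075659091845424 0.46821638010442257
tool x,y,z in (ux,uy,z): [-1.    -0.    -0.016] [-0.     1.    -0.009] [ 0.016 -0.009 -1.   ]
```

Call:
carry_out(deltas=[0,0,0,-0.0015,0,0,1,0,0,0,-0.0015,0,0,1,0,0,0,0,0,0,1,0,0,0,0,0,0,1])

```text
clock: 10.52
eef_pos: [477.0, -77.2, 13.8]
tool_rot: [-3.132, -0.02, -2.976]
force: [-5.4, -2.4, 5.4]
width: 0.2
gripper_force: 3.4
```

Call:
carry_out(deltas=[0,0,0,0.01,0,0,1,0,0,0,0.02,0,0,1,0,0,0,0.02,0,0,1,0,0,0,0.01,-0.01,0,1,0,0,0,0,-0.035,0,1,0,0,0,0,-0.037,0,1,0,0,0,0,0,0,1,0,0,0,0,0,0,1])

```text
clock: 11.52
eef_pos: [434.8, -167.0, 15.8]
tool_rot: [-3.134, -0.014, -2.976]
force: [0.3, -0.0, 1.0]
width: -0.3
gripper_force: 0.0
```

```bash
python3 -c "from h import *;st()"
```

```text
t 11.525 d,s,z 401.2491677787459 -236.5430282595022 15.754434637149734 q [ 0.612  0.809 -0.471  2.156  0.983  0.422  1.067] F 0.31239390013803187 -0.06813947375345579 1.0191247735422901 w -0.27358359431190477 0.0
tool x,y,z in (ux,uy,z): [-1.     0.    -0.014] [ 0.     1.    -0.008] [ 0.014 -0.008 -1.   ]
```

Call:
carry_out(deltas=[0,0,0,-0.006,0,0.001,1,0,0,0,-0.006,0,0,1,0,0,0,-0.006,0,0,1,0,0,0,-0.006,0,0,1,0,0,0,-0.006,0,0,1,0,0,0,-0.006,0,0,1,0,0,0,-0.006,0,0,1,0,0,0,-0.005,0,0,1,0,0,0,-0.004,0,0,1,0,0,0,-0.003,0,0,1,0,0,0,-0.003,0,0,1,0,0,0,0,0,0,1])

```text
clock: 13.02
eef_pos: [490.5, -157.6, 13.8]
tool_rot: [-3.133, -0.015, -2.975]
force: [-0.3, -0.1, 0.2]
width: -0.1
gripper_force: 0.3
```

Call:
carry_out(deltas=[0,0,0,-0.0015,0,0,1,0,0,0,-0.0015,0,0,1,0,0,0,0,0,0,1,0,0,0,0,0,0,1])

```text
clock: 13.52
eef_pos: [490.6, -157.7, 13.5]
tool_rot: [-3.133, -0.021, -2.976]
force: [-6.7, 0.2, 4.6]
width: 0.1
gripper_force: 3.3
```

```bash
python3 -c "from h import *;st()"
```

```text
t 13.525 d,s,z 457.77787081192304 -236.55756522157287 13.532214738773904 q [ 0.593  0.859 -0.537  2.016  0.896  0.541  1.133] F -6.566618638547074 1.3097473505187194 4.57270920012864 w 0.06784181139953921 3.296971321105957
tool x,y,z in (ux,uy,z): [-1.     0.    -0.021] [ 0.     1.    -0.009] [ 0.021 -0.009 -1.   ]
```

Call:
carry_out(deltas=[0,0,0,0.01,0,0,1,0,0,0,0.02,0,0,1,0,0,0,0.02,0,-0.01,1,0,0,0,0,0,-0.04,1,0,0,0,0,0,-0.05,1,0,0,0,0,0,-0.05,1,0,0,0,0,0,-0.04,0,0,0,0,0,0,0,-1])

```text
clock: 14.52
eef_pos: [449.3, -163.7, 207.3]
tool_rot: [-3.129, -0.008, -2.976]
force: [0.1, -1.0, -0.2]
width: 36.0
gripper_force: 0.0
```

Call:
carry_out(deltas=[0,0,10,0,0,0,-1,0,0,10,0,0,0,-1,0,0,10,0,0,0,-1,0,0,10,0,0,0,-1,0,0,10,0,0,0,-1,0,0,10,0,0,0,-1,0,0,10,0,0,0,-1,0,0,10,0,0,0,-1,0,0,10,0,0,0,-1,0,0,0,0,0,0,-1])

```text
clock: 15.78
eef_pos: [446.4, -163.3, 203.8]
tool_rot: [-3.126, 0.009, 1.739]
force: [0.6, -0.0, 0.2]
width: 85.0
gripper_force: 0.0
```

```bash
python3 - <<'E'
from h import *
st()
for n in("top","scene"):
    im=ctrl.get_image(n);np.save(n+"2.npy",im);x,y=OFF[n]
    c=im[y:y+150,x:x+200]
    cv2.imwrite(f"pics/{n}2.png",cv2.resize(np.clip(c[:,:,::-1]*1.5,0,255).astype(np.uint8),None,fx=4,fy=4,interpolation=cv2.INTER_CUBIC))
E
```

```text
t 15.775 d,s,z 413.2720942679547 -234.81501214136773 203.7546759392755 q [ 0.566  0.449 -0.398  2.006  0.271  0.749  0.169] F 0.5540445608593084 -0.10803371635425757 0.21571960021954906 w 84.97945904453256 0.0
tool x,y,z in (ux,uy,z): [-0.002  1.    -0.016] [ 1.     0.002 -0.009] [-0.009 -0.016 -1.   ]
```

View pics/top2.png

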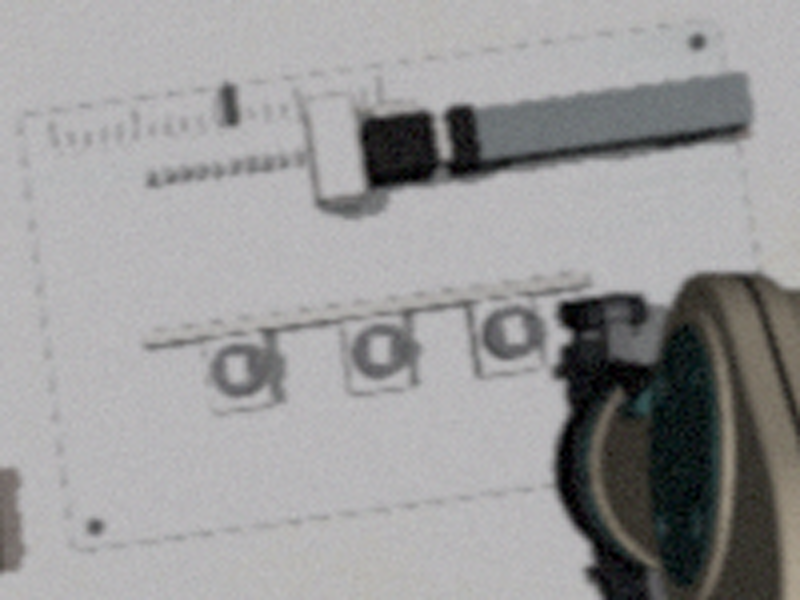

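View pics/scene2.png

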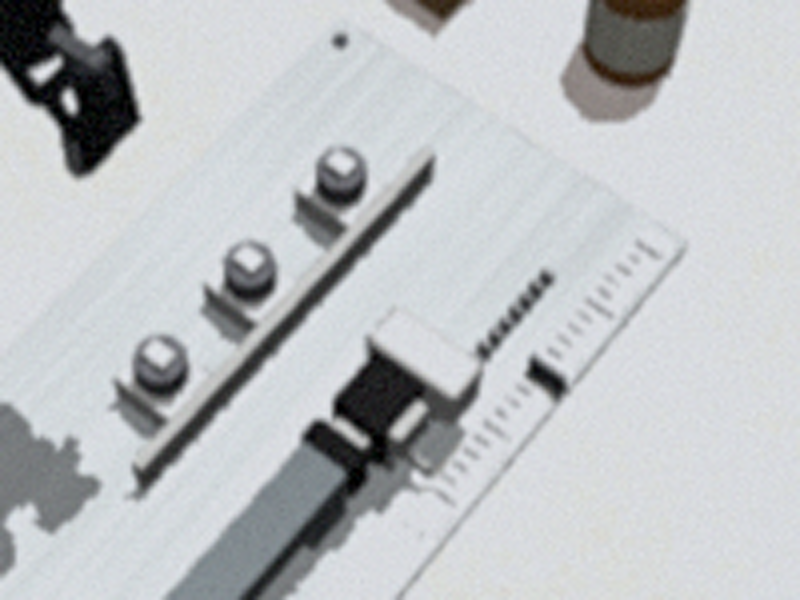

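All three cartridges are flush and in line with the fence (top crop (240,370), (382,350), (512,332)), and the head has not moved: (398,148). Next: refine the fin position and move above the head.

Call:
carry_out(deltas=[-0.5,0.9,0,0,0.02,0,-1,0,0,0,0,0.04,0,-1,0,0,0,0.01,0.04,0,-1,0,0,0,0.02,0.04,0,-1,0,0,0,0.02,0.03,0,-1,0,0,0,0,0.02,0,-1,0,0,0,0,0,0.03,-1,0,0,0,0,0,0.03,-1,0,0,0,0,0,0,-1,0,0,0,0,0,0,-1])

```text
clock: 17.12
eef_pos: [626.1, -82.2, 144.3]
tool_rot: [-3.137, -0.007, 1.738]
force: [0.8, 0.5, -0.7]
width: 85.4
gripper_force: 0.0
```

```bash
python3 - <<'E'
from h import *
st()
for n,(u,v) in(("top",(228,105)),("scene",(547,377))):
    g=cv2.cvtColor(np.load(n+"2.npy"),cv2.COLOR_RGB2GRAY)
    g=cv2.resize(g[OFF[n][1]:,OFF[n][0]:],None,fx=4,fy=4,interpolation=cv2.INTER_CUBIC)
    w=g[v-35:v+35,u-35:u+35]; m=(w<(int(w.min())+int(np.median(w)))/2).astype(np.uint8)
    k,l,s,c=cv2.connectedComponentsWithStats(m);i=1+np.argmax(s[1:,4])
    r=cv2.minAreaRect(np.argwhere(l==i)[:,::-1].astype(np.float32)); b=cv2.boxPoints(r)
    print(n,c[i]+[u-35,v-35],s[i])
    P=[cp(n,*(q+[u-35,v-35]),24) for q in b]
    print([(round(p@ux,1),round(p@uy,1)) for p in P])
E
```

```text
t 17.125 d,s,z 603.8933731104509 -184.5378756426246 144.2647736761508 q [ 0.304  0.725 -0.36   1.64   0.311  0.839 -0.017] F 0.8562703145964013 0.3343262658856843 -0.7266543704238217 w 85.3702553878291 0.0
tool x,y,z in (ux,uy,z): [-0.001  1.    -0.005] [1.    0.001 0.007] [ 0.007 -0.005 -1.   ]
top [229.246 105.074] [ 27  15  19  41 570]
[(np.float64(661.8), np.float64(-90.0)), (np.float64(661.8), np.float64(-99.2)), (np.float64(637.0), np.float64(-99.1)), (np.float64(637.0), np.float64(-90.0))]
scene [546.4   378.425] [ 15  17  39  40 777]
[(np.float64(644.8), np.float64(-107.4)), (np.float64(644.5), np.float64(-95.3)), (np.float64(670.6), np.float64(-97.2)), (np.float64(670.8), np.float64(-109.2))]
```

Call:
carry_out(deltas=[0,0,0,0,0,0.03,-1,0,0,0,0,0,0.03,-1,0,0,0,0,0,0.02,-1,0,0,0,0,0,0.015,-1,0,0,0,0,0,0.006,-1,0,0,0,0,0,0,-1,0,0,0,0,0,0,-1])

```text
clock: 18.0
eef_pos: [625.4, -81.6, 43.3]
tool_rot: [-3.137, -0.007, 1.737]
force: [0.2, -0.6, -0.6]
width: 85.1
gripper_force: 0.0
```

```bash
python3 - <<'E'
from h import *
st()
im=ctrl.get_image("scene");np.save("s3.npy",im)
c=im[215:305,240:360]
cv2.imwrite("pics/s3.png",cv2.resize(np.clip(c[:,:,::-1]*1.5,0,255).astype(np.uint8),None,fx=6,fy=6,interpolation=cv2.INTER_CUBIC))
E
```

```text
t 18.0 d,s,z 603.304225492284 -183.77417722348093 43.34733374132592 q [ 0.269  0.858 -0.303  1.695  0.372  0.652 -0.069] F 0.12421066673436719 -0.6606426575935199 -0.5992349901785052 w 85.11069926524449 0.0
tool x,y,z in (ux,uy,z): [-0.     1.    -0.005] [1.    0.    0.007] [ 0.007 -0.005 -1.   ]
```

View pics/s3.png

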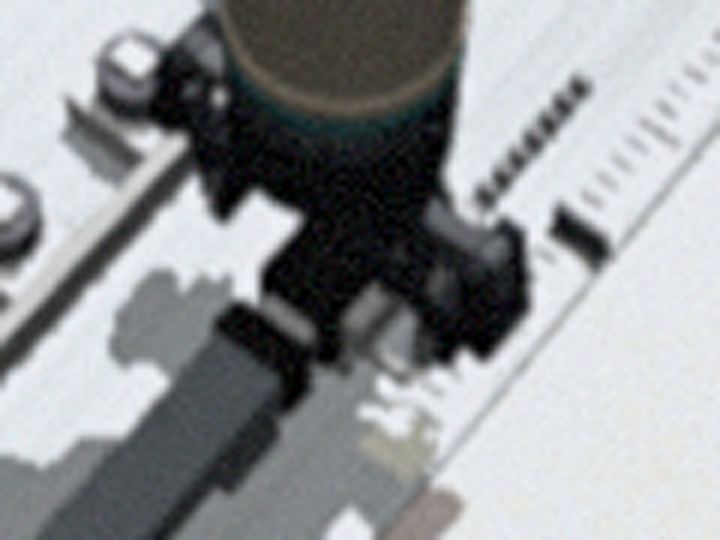

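The scene crop shows the fingers straddling the head (button at (370,320), far finger at (480,290), fin at (578,238)). Closing.

Call:
carry_out(deltas=[0,0,0,-0.001,0.001,0.001,-1,0,0,0,0,0,0,0.3,0,0,0,0,0,0,1,0,0,0,0,0,0,1,0,0,0,0,0,0,1,0,0,0,0,0,0,1,0,0,0,0,0,0,1,0,0,0,0,0,0,1,0,0,0,0,0,0,1,0,0,0,0,0,0,1])

```text
clock: 19.3
eef_pos: [626.5, -82.3, 42.9]
tool_rot: [-3.137, -0.007, 1.737]
force: [-2.7, -0.3, 8.1]
width: 36.2
gripper_force: 62.6
```

```bash
python3 -c "from h import *;st()"
```

```text
t 19.3 d,s,z 604.3191920421291 -184.65591462986114 42.89252844900417 q [ 0.27   0.86  -0.303  1.692  0.372  0.653 -0.068] F -2.753034250462421 0.1567386916899962 8.080460381682798 w 36.18758211235559 62.616952657699585
tool x,y,z in (ux,uy,z): [-0.     1.    -0.005] [1.    0.    0.007] [ 0.007 -0.005 -1.   ]
```

Call:
carry_out(deltas=[0,0,0,0.003,0,0,1,0,0,0,0.006,0,0,1,0,0,0,0.008,0,0,1,0,0,0,0.008,0,0,1,0,0,0,0.01,0,0,1,0,0,0,0.01,0,0,1,0,0,0,0.01,0,0,1,0,0,0,0.01,0,0,1,0,0,0,0.008,0,0,1,0,0,0,0.007,0,0,1,0,0,0,0.004,0,0,1,0,0,0,0,0,0,1])

```text
clock: 20.8
eef_pos: [612.6, 1.2, 42.9]
tool_rot: [-3.137, -0.007, 1.737]
force: [-1.8, -0.4, 5.4]
width: 36.1
gripper_force: 62.3
```

```bash
python3 - <<'E'
from h import *
st()
im=ctrl.get_image("scene");np.save("s4.npy",im)
c=im[215:305,270:390]
cv2.imwrite("pics/s4.png",cv2.resize(np.clip(c[:,:,::-1]*1.5,0,255).astype(np.uint8),None,fx=6,fy=6,interpolation=cv2.INTER_CUBIC))
E
```

```text
t 20.8 d,s,z 604.343908382414 -99.99462347604647 42.88864832621335 q [ 0.129  0.838 -0.284  1.75   0.359  0.61  -0.197] F -1.87915417549356 -0.08803920402383264 5.390503323374156 w 36.12449320488209 62.27880835533142
tool x,y,z in (ux,uy,z): [-0.001  1.    -0.005] [1.    0.001 0.007] [ 0.007 -0.005 -1.   ]
```

View pics/s4.png

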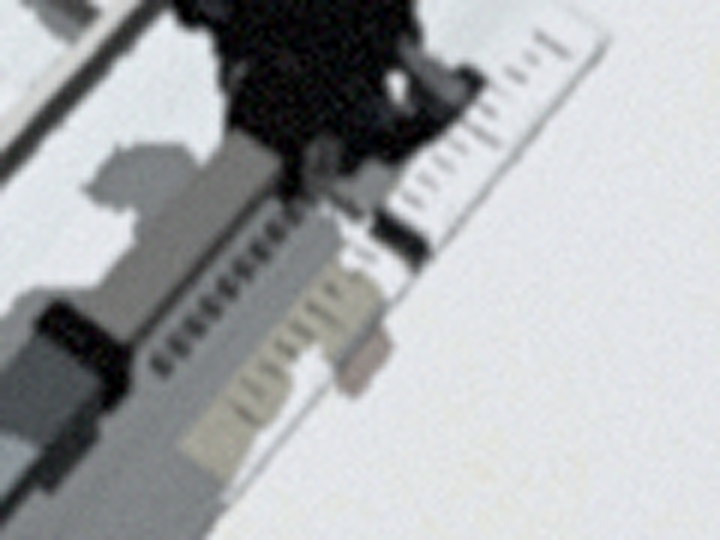

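Scene crop: the arm is drawn about 85 mm; the fin is at (403,235) and the pointer tip is just short of it, near (350,205). One last close mosaic (start pointer, present scene, present top) to measure the rest.

```bash
python3 - <<'E'
from h import *
def cr(im,x,y,w,h,k):
    return cv2.resize(np.clip(im[y:y+h,x:x+w,::-1]*1.3,0,255).astype(np.uint8),None,fx=k,fy=k,interpolation=cv2.INTER_CUBIC)
t=ctrl.get_image("top");np.save("t4.npy",t)
a=cr(np.load("scene2.npy"),292,262,33,25,12)   # start pointer
b=cr(np.load("s4.npy"),315,238,33,25,12)       # now
c=cr(np.load("scene2.npy"),322,240,33,25,12)   # fin before
d=cr(t,262,143,33,25,12)
cv2.imwrite("pics/m.png",np.vstack([np.hstack([a,b]),np.hstack([c,d])]))
E
```

```text
(no output)
```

View pics/m.png

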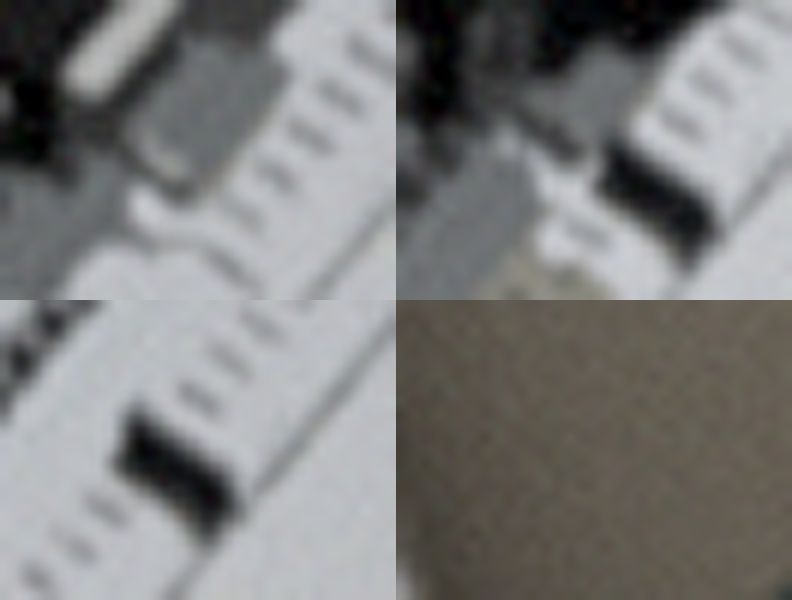

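```bash
python3 - <<'E'
from h import *
P=lambda x,y,u,v,z:pt("scene",x+(u+.5)/12-.5,y+(v+.5)/12-.5,z)
f=lambda l,p:print(l,round(p@ux,1),round(p@uy,1))
for u,v in((140,140),(172,163),(187,180)): f("ptr0",P(292,262,u,v,27.5))
for u,v in((130,110),(160,130),(174,142),(185,150)): f("ptr now",P(315,238,u,v,27.5))
for u,v in((145,108),(240,180)): f("fin +y top edge before",P(322,240,u,v,24))
for u,v in((228,148),(320,215)): f("fin +y top edge now",P(315,238,u,v,24))
for s in(-100,-98,-96,-94,-92):
    for n,d,z in(("ptr tip",641,27.5),("finNear",643,24)):
        c=C["scene"];X=np.array(c["R"])@(d*ux+s*uy+[0,0,z])+c["t"];q=np.array(c["mtx"])@X;q=q[:2]/q[2]
        print(s,n,(q+.5-[315,238])*12)
im=cv2.cvtColor(np.load("s4.npy"),cv2.COLOR_RGB2GRAY)
# profiles along s, at pointer (d=634..640,z=27.5) and fin (d=646..664,z=24)
for l,ds,z in(("ptr",(632,634,636,638,640),27.5),("fin",(648,652,656,660),24)):
    S=np.arange(-114,-86,1.);acc=[]
    for d in ds:
        X=np.array([np.array(c["R"])@(d*ux+s*uy+[0,0,z])+c["t"] for s in S]);q=X@np.array(c["mtx"]).T;q=(q[:,:2]/q[:,2:]).astype(np.float32)
        acc.append(cv2.remap(im,q[:,:1],q[:,1:],cv2.INTER_CUBIC).ravel())
        if l=="ptr":print(d,acc[-1])
    print(l,S[[0,-1]],np.mean(acc,0).round())
E
```

```text
ptr0 629.3 -186.1
ptr0 636.6 -186.1
ptr0 640.8 -187.0
ptr now 628.8 -103.8
ptr now 635.7 -103.7
ptr now 639.2 -104.1
ptr now 641.8 -104.1
fin +y top edge before 645.2 -94.3
fin +y top edge before 667.8 -95.4
fin +y top edge now 647.0 -97.2
fin +y top edge now 668.5 -97.8
-100 ptr tip [195.032 132.655]
-100 finNear [202.213 147.118]
-98 ptr tip [201.309 125.174]
-98 finNear [208.471 139.642]
-96 ptr tip [207.577 117.704]
-96 finNear [214.721 132.177]
-94 ptr tip [213.836 110.246]
-94 finNear [220.961 124.723]
-92 ptr tip [220.085 102.798]
-92 finNear [227.193 117.28 ]
632 [100 108 110 105  97  85  70  59  52  52  60  68  75  81  82  81  79  78
  75  72  71  71  69  71  73  71  70  70]
634 [ 92  97 102 106 103  93  77  62  54  56  61  66  71  77  83  85  87  86
  86  85  84  85  86  86  85  85  84  81]
636 [ 97 108 116 119 113  99  79  62  53  50  53  60  71  80  85  87  88  88
  87  87  87  86  86  87  87  86  87  88]
638 [112 124 130 128 114  94  78  62  52  52  60  70  81  87  90  89  88  86
  85  85  85  85  86  86  86  86  87  87]
640 [139 145 141 128 113  93  73  61  55  55  63  75  85  90  91  90  87  85
  85  86  86  85  84  84  84  85  86  87]
ptr [-114.  -87.] [108. 116. 120. 117. 108.  93.  75.  61.  53.  53.  59.  68.  77.  83.
  86.  86.  86.  85.  84.  83.  83.  82.  82.  83.  83.  83.  83.  83.]
fin [-114.  -87.] [143. 148. 149. 143. 130. 108.  86.  66.  47.  36.  29.  24.  18.  15.
  18.  28.  43.  63.  88. 108. 126. 143. 152. 154. 153. 146. 139. 134.]
```

```bash
python3 - <<'E'
from h import *
def prof(n,f,ds,z,S):
    im=cv2.cvtColor(np.load(f),cv2.COLOR_RGB2GRAY);c=C[n];o=[]
    for d in ds:
        X=np.array([np.array(c["R"])@(d*ux+s*uy+[0,0,z])+c["t"] for s in S]);q=X@np.array(c["mtx"]).T;q=(q[:,:2]/q[:,2:]).astype(np.float32)
        o.append(cv2.remap(im,q[:,:1],q[:,1:],cv2.INTER_CUBIC).ravel())
    return np.mean(o,0).round().astype(int)
Sp=np.arange(-196,-174,1.);Sf=np.arange(-106,-84,1.)
print("start at",Sp[0],Sf[0])
print("scene ptr0",prof("scene","scene2.npy",(632,635,638),27.5,Sp))
for d in((628,630),(634,636),(640,642),(646,648)):print("top ptr0",d,prof("top","top2.npy",d,27.5,Sp))
print("scene fin",prof("scene","scene2.npy",(650,655,660),24,Sf))
for d in((640,643),(648,652),(655,658)):print("top fin",d,prof("top","top2.npy",d,24,Sf))
print("top head",prof("top","top2.npy",(600,605,610),77,np.arange(-214,-156,2.)))
E
```

```text
start at -196.0 -106.0
scene ptr0 [120 120 114 102  86  75  74  86  99 108 108 103  95  88  84  83  83  84
  83  83  83  83]
top ptr0 (628, 630) [59 58 59 60 61 61 62 62 64 65 66 66 66 65 62 59 54 49 44 42 43 46]
top ptr0 (634, 636) [108 106 105 106 107 108 110 110 110 110 110 108 108 108 109 108 106 102
  98  96  92  92]
top ptr0 (640, 642) [122 122 122 122 121 120 120 118 118 114 110 105 102 102 108 114 120 122
 120 116 112 108]
top ptr0 (646, 648) [122 122 122 122 120 120 120 121 118 113 108 104 103 106 112 118 120 120
 118 116 114 112]
scene fin [ 39  30  24  18  13  12  17  26  42  61  82 103 123 137 146 149 146 139
 130 125 126 131]
top fin (640, 643) [110 112 116 114 114 106  94  82  66  56  50  46  48  54  63  74  82  90
  96 101 106 109]
top fin (648, 652) [121 122 121 121 116 108  96  82  71  60  52  49  50  56  64  73  84  92
  97 102 106 110]
top fin (655, 658) [122 121 121 118 112 105  92  80  68  58  51  48  49  55  62  72  82  91
 102 108 114 117]
top head [ 57  89 106  99  69  36  15  14  18  19  15  17  18  17  16  18  18  15
  16  18  19  19  16  14  31  67  99 117 121]
```

Call:
carry_out(deltas=[0,0,0,0.002,0,0,1,0,0,0,0.002,0,0,1,0,0,0,0.001,0,0,1,0,0,0,0,0,0,1,0,0,0,0,0,0,1,0,0,0,0,0,0,1,0,0,0,0,0,0,1])

```text
clock: 21.78
eef_pos: [611.9, 5.3, 42.9]
tool_rot: [-3.137, -0.007, 1.737]
force: [-1.4, -1.1, 5.7]
width: 35.8
gripper_force: 62.2
```

```bash
python3 - <<'E'
from h import *
st()
im=cv2.cvtColor(ctrl.get_image("scene"),cv2.COLOR_RGB2GRAY);c=C["scene"]
def prof(ds,z,S):
    o=[]
    for d in ds:
        X=np.array([np.array(c["R"])@(d*ux+s*uy+[0,0,z])+c["t"] for s in S]);q=X@np.array(c["mtx"]).T;q=(q[:,:2]/q[:,2:]).astype(np.float32)
        o.append(cv2.remap(im,q[:,:1],q[:,1:],cv2.INTER_CUBIC).ravel())
    return np.mean(o,0).round().astype(int)
S=np.arange(-112,-86,1.)
print("ptr",prof((632,635,638),27.5,S));print("fin",prof((650,655,660),24,S))
E
```

```text
t 21.775 d,s,z 604.3654184483894 -95.84347377245787 42.88523094546315 q [ 0.121  0.837 -0.282  1.752  0.359  0.608 -0.204] F -1.5946128476303691 -0.8214319206691989 5.737357614985618 w 35.762242066609396 62.191067934036255
tool x,y,z in (ux,uy,z): [-0.     1.    -0.005] [1.    0.    0.007] [ 0.007 -0.005 -1.   ]
ptr [ 93  97 104 112 119 123 119 110  94  75  61  58  64  74  82  86  86  85
  84  83  82  81  80  80  81  81]
fin [149 143 127 106  85  62  43  31  25  19  15  16  21  30  45  65  86 109
 130 144 151 152 150 145 139 134]
```

Call:
carry_out(deltas=[0,0,0,0.0007,0,0,1,0,0,0,0,0,0,1,0,0,0,0,0,0,1,0,0,0,0,0,0,1,0,0,0,0,0,0,1])

```text
clock: 22.45
eef_pos: [611.8, 5.9, 42.9]
tool_rot: [-3.137, -0.007, 1.737]
force: [-0.6, -1.7, 5.4]
width: 35.9
gripper_force: 62.2
```

```bash
python3 -c "
from h import *
s,_=st(); print(s['qd']); print(ctrl.finish_job())"
```

```text
t 22.45 d,s,z 604.3894528515898 -95.31836832071293 42.90398912766088 q [ 0.12   0.837 -0.282  1.752  0.359  0.608 -0.205] F -0.8292474402082117 -1.5577491541678044 5.439874069865118 w 35.87208871429061 62.17571496963501
tool x,y,z in (ux,uy,z): [-0.     1.    -0.004] [1.    0.    0.007] [ 0.007 -0.004 -1.   ]
[ 0.001  0.     0.001  0.002 -0.002 -0.001  0.002]
the job is handed in; nothing more can be done
None
```

I handed the job in at 22.5 s, result not reported: the cartridges are flush on the fence, and the arm is drawn out about 89 mm and held with the button squeezed (62 N grip), its pointer within about 1 mm of the fin by my camera estimate.

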